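# Tip the carton into its bay and push it against the stop

## Task

The tall slim carton of sample bags stands on end across one end line of the bay outlined on the mat. Without gripping or lifting it, tip it over with a push near its top so that it falls flat inside the outline, towards the low metal stop bar at the other end; then push it along, still inside the outline, until its end sits flush against the bar, and move clear. Leave the small carton, the roll of labels and the stamp where they are.

Things in the scene. Friction and masses are not known exactly. Their poses are not given: they have to be found in the camera images.
- tall_carton: The tall slim cardboard carton, 90 mm wide (x), 40 mm thick (y), 150 mm tall (z), about 0.25 kg, loose, standing on the mat, one broad face towards the bay (square within 0.1 rad). Origin at the centre of its underside. It may stand at either end of the mat, so its +y points towards or away from the bay. Fallen, its y is vertical (up or down) and its z points to the bar.
- tall_carton_center (a point): Middle of the tall carton, 75 mm above its underside along its z; 20 mm above the mat when it lies flat. Axes as the carton's. Pushed about 115 mm above its foot, the carton tips over its lower front edge hardly sliding, and falls by itself once it leans over 15 degrees (pushed some 32 mm at that height).
- bay_mat: Fixed dark mat, 152 mm (x) by 310 mm (y) by 3 mm thick, origin at the centre of its underside; y is its long axis. A thin white line on it outlines the bay: a rectangle centred on the mat, 134 mm (x) by 210 mm (y) inside the line.
- stop_bar: Fixed low aluminium bar across the mat on the end line away from the tall carton (+y or -y end): 130 mm long (x, across the mat), 24 mm thick (y, along the mat), 14 mm high. Origin at the centre of its underside, on the mat's top; axes parallel to the mat's. Its face towards the bay is 12 mm from its origin; a flush carton's middle is 87 mm from its origin along y.
- small_carton: Small cardboard carton, 55 x 45 x 65 mm, loose, standing beyond the mat's far long side. Leave it. Origin at the centre of its underside.
- label_roll: Roll of white paper labels lying flat on the worktop off the mat's -y end, 78 mm across, 34 mm high, loose. Leave it. Origin at the centre of its underside.
- date_stamp: Wooden hand stamp, 24 mm across, 64 mm tall, loose, standing upright on the worktop beyond the mat's far long side. Leave it. Origin at the centre of its underside.
Mind the look-alikes: they are no part of the job. Of the things that look like the date_stamp, the middle-sized one is meant.

How it is judged:
By the outcome, as a careful person would: the job done as asked, in the order asked, and still so for the second after the job is handed in, with the robot touching nothing.
It also fails if it takes over 43 s, if anything falls off the work surface, if the arm or the gripper's body presses on something with over 40 N, if the wrist force passes 120 N, or if a joint passes its speed limit or range.

## Robot

A 6-joint arm with a two-finger parallel gripper is mounted at the origin on a cart in front of the work surface, level with it; the furniture and walls round the work are solid. World frame = base frame: x ahead of the robot, y to its left, z up, the work surface at z = 0. Lengths are in mm, angles in rad, forces in N, time in s.
With the tool pointing down it reaches from about 350 to 975 mm from the base axis. Payload 7.1 kg.
Tool frame: the origin (TCP) lies midway between the tips of the shut fingers; the grasp point (between the pads) lies 19 mm behind it; z points along the fingers, y is the line along which they close (so a half turn about z gives the same grasp; the last joint's range is limited). The gripper opens to 88 mm and grips with 3 to 60 N. Pads are 20 mm wide; open, the fingers measure 115 mm over their backs; the gripper's body (75 mm by 178 mm) begins 61 mm behind the grasp point.
Start: joints at [1.182, 0.423, 1.63, -0, 1.089, -0.019], TCP at [225.861, 582.745, 222.675] pointing down, gripper open.
Joint ranges: [-3, 3], [-0.9, 2.11], [0.09, 2.58], [-1.31, 4.45], [0.11, 2.69], [-2.54, 2.54]. Speed limits (rad/s): [2.39, 2.39, 3.01, 3.14, 3.14, 3.14].

## Interface

Orientations are given as a rotation vector (axis times angle).
In Python, from workcell import ctrl gives the robot as it stands. The module is installed in compiled form; this text tells all that it offers.
- The arm moves only by the tool servo_tool, never from a script. Its argument "increments" is a list of rows, each a list of 7 numbers: the shift along the world's x, y, z in cm, then the turn, a rotation vector about the world's x, y, z in degrees, then the opening, from -1 (shut) to 1 (fully open). A call has 1 to 20 rows; each row is the pose to reach, as a shift and turn from the pose commanded when the call began; what a row does not reach only later rows make up. A row lasts 1/12 s, in which the tool goes at most 41.7 mm and 7.16 degrees, less where a joint would pass 70% of its speed; a pose out of reach is approached as far as the arm can. A call with a gripper value outside its range is refused whole. The fingers move at their own pace and stop on an object; the grip force is fixed at half the most. Time passes only in rows, so rows that repeat a pose let the fingers close. It gives the time, the measured TCP pose, the force, the opening and the grip force at its end, in the units of the state.
- ctrl.get_obs(): the state, without advancing time (a new reading comes with each control period).
- ctrl.get_image(name): name is "scene" or "top" or "wrist"; returns a dict with "image" (480x640x3 uint8, red, green, blue), "fx", "fy", "cx", "cy" (pixels), "extrinsics" (4x4, takes a point from camera to world coordinates); the wrist camera has in their place "tool_from_camera" (4x4, takes a point from camera to tool coordinates, whose origin is the TCP and whose axes are the flange's). Camera axes: x right, y up, looking along -z (the intrinsics and any distortion apply to the point x, -y, -z); pixel columns grow to the right and rows downward; lengths in mm; the calibration is good to about 2 mm. A picture is of the moment at which its call begins: read the wrist's pose just before it. There is no depth.
- ctrl.close_job(): hands the job in; it is judged then, once.
The state is a dict: "t": time; "qpos": joint angles; "qvel": joint speeds; "joint_torque": joint torques, N m; "ee_pos": TCP position; "orientation": TCP orientation; "ft_force": force on the tool from outside, world axes, zero at the start; "moment": the same for the moment, N m; "width": finger opening in mm; "grasp_force": force on a finger pad.
Only numpy, scipy, OpenCV 4.12 (cv2) and the standard library are available. Lean on these libraries where they do the work, as an engineer would, in place of code of your own. Each camera call takes 0.05 s, during which the arm holds its last target. There are 200 camera calls.

## Working session

There is one attempt and no reset: what is moved stays moved. The work goes in short steps, Python scripts to look and compute and a tool call to move; the robot and the scene stay as the last step left them, time stands still between calls to the robot, and variables do not carry over. Pictures are saved under pics/ and viewed, at most 10 in all, crops included, and the job is handed in when it is done.

Besides the shell and the picture viewer there is one more tool, called after "Emit:" as name(argument=value, ...) on one line, values as JSON. servo_tool: Moves the arm, as the interface text tells. Its arguments: {"type":"object","properties":{"increments":{"type":"array","items":{"type":"array","items":{"type":"number"}}}},"required":["increments"]}

```bash
mkdir -p pics; cat > h.py <<'E'
from workcell import ctrl
import numpy as np, cv2
def snap(n,f):
    d=ctrl.get_image(n); cv2.imwrite(f,d["image"][:,:,::-1]); np.savez('cal_'+n+'.npz',**{k:v for k,v in d.items() if k!='image'}); return d
def px2w(n,u,v,z):
    d=np.load('cal_'+n+'.npz'); T=d['extrinsics']
    r=T[:3,:3]@np.array([(u-d['cx'])/d['fx'],-(v-d['cy'])/d['fy'],-1.]); o=T[:3,3]
    return o+r*(z-o[2])/r[2]
E
python3 - <<'E'
from h import *
for n in("top","scene"):
    d=snap(n,f'pics/{n}.png'); print(d.keys(), d['extrinsics'].round(2).tolist(),d['fx'])
o=ctrl.get_obs();print(o['t'],o['ee_pos'],o['orientation'])
E
```

```text
dict_keys(['image', 'fx', 'fy', 'cx', 'cy', 'extrinsics']) [[-0.01, 0.99, -0.16, 381.97], [-1.0, -0.0, 0.02, -8.32], [0.02, 0.16, 0.99, 1035.26], [0.0, 0.0, 0.0, 1.0]] 546.3077350255382
dict_keys(['image', 'fx', 'fy', 'cx', 'cy', 'extrinsics']) [[-0.54, -0.7, 0.48, 970.32], [0.84, -0.44, 0.31, 226.03], [-0.01, 0.57, 0.82, 781.21], [0.0, 0.0, 0.0, 1.0]] 574.6691607166247
0.1 [225.69504435 582.28725878 222.00320724] [-5.77555223e-01 -3.08778295e+00  2.09111812e-03]
```

View pics/top.png

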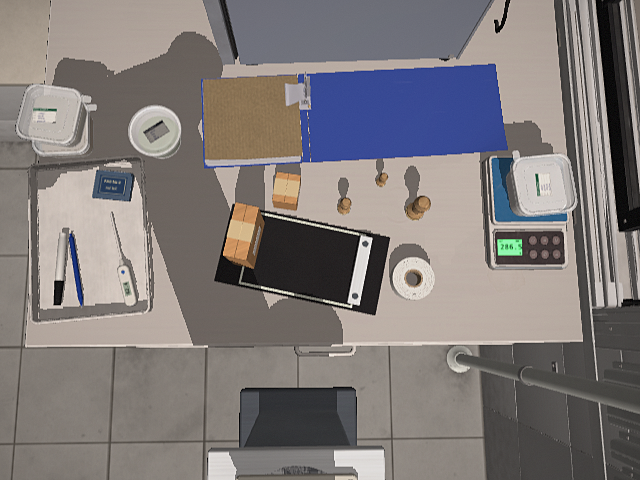

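View pics/scene.png

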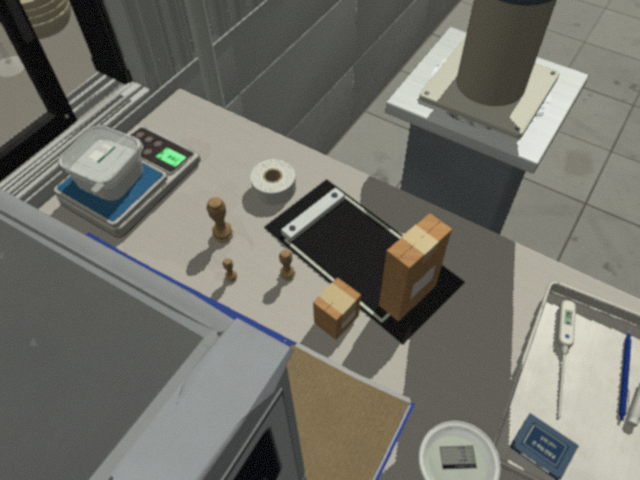

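The top view shows the tall carton at the mat's left (+y) end around (245,235). The bar is at the right end around (362,270), the small carton at (286,190) and the roll at (413,278). I'll enlarge the mat area.

```bash
python3 - <<'E'
import cv2
a=cv2.imread('pics/top.png')[190:322,205:397]
cv2.imwrite('pics/topc.png',cv2.resize(a,None,fx=4,fy=4,interpolation=cv2.INTER_CUBIC))
E
```

```text
(no output)
```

View pics/topc.png

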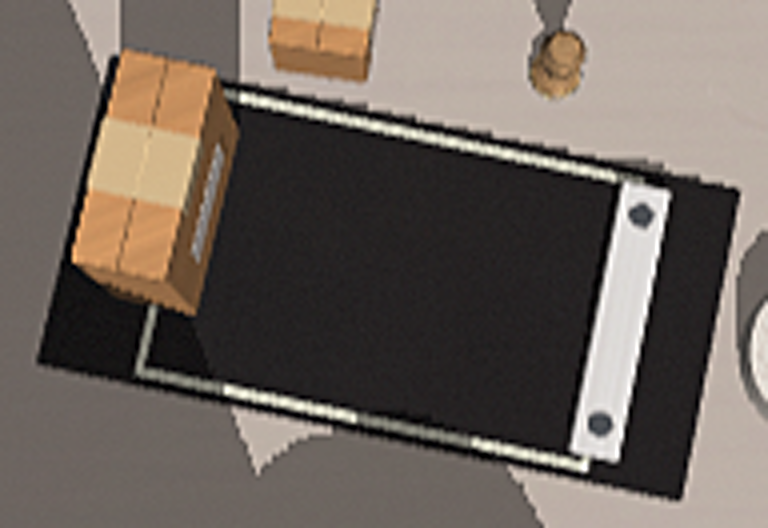

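The crop (x4, offset 205,190) shows these corners:
- **Mat:** (112,57), (38,362), (682,500), (740,188).
- **Carton top:** (122,50), (217,68), (168,280), (73,262). Its front foot runs from (238,128) to (195,315).
- **Bar top:** (625,180), (670,190), (617,462), (570,450).

```bash
cat > m.py <<'E'
from h import *
def W(p,z): return np.array([px2w('top',205+(u+.5)/4-.5,190+(v+.5)/4-.5,z)[:2] for u,v in p])
def show(n,P):
    print(n,P.round(1).tolist(),'mean',P.mean(0).round(1)); 
    E=np.roll(P,-1,0)-P; print('  len',np.linalg.norm(E,axis=1).round(1),'ang',np.degrees(np.arctan2(E[:,1],E[:,0])).round(1))
show('mat',W([(112,57),(38,362),(682,500),(740,188)],3))
show('bar',W([(625,180),(670,190),(617,462),(570,450)],17))
show('ctop',W([(122,50),(217,68),(168,280),(73,262)],153))
show('cfoot',W([(238,128),(195,315)],3))
E
python3 m.py
```

```text
mat [[600.5, 120.7], [454.4, 153.2], [387.8, -148.5], [535.3, -180.3]] mean [494.5 -13.7]
  len [149.7 308.9 150.9 308. ] ang [ 167.5 -102.4  -12.2   77.8]
bar [[537.3, -123.5], [532.5, -144.7], [405.4, -116.9], [411.0, -95.2]] mean [ 471.6 -120.1]
  len [ 21.7 130.1  22.4 129.4] ang [-103.   167.6   75.3  -12.7]
ctop [[571.7, 97.9], [564.0, 58.9], [476.6, 78.0], [484.1, 116.4]] mean [524.1  87.8]
  len [39.8 89.5 39.2 89.5] ang [-101.2  167.6   78.9  -11.9]
cfoot [[565.6, 60.0], [476.0, 79.8]] mean [520.8  69.9]
  len [91.7 91.7] ang [167.6 -12.4]
```

The sizes match those given: mat 150x308, carton 90x40, bar 130x22. The mat axis is at 77.7° and the push direction is (-0.213,-0.977). The carton sits about 7 mm off the centreline, which fits inside the outline. I'll move behind it at height, turned square and with the fingers part-open for two-point contact.

Emit:
servo_tool(increments=[[31.1, -43.6, 0, 0, 0, -81, 0.14], [31.1, -43.6, 0, 0, 0, -81, 0.14], [31.1, -43.6, 0, 0, 0, -81, 0.14], [31.1, -43.6, 0, 0, 0, -81, 0.14], [31.1, -43.6, 0, 0, 0, -81, 0.14], [31.1, -43.6, 0, 0, 0, -81, 0.14], [31.1, -43.6, 0, 0, 0, -81, 0.14], [31.1, -43.6, 0, 0, 0, -81, 0.14], [31.1, -43.6, 0, 0, 0, -81, 0.14], [31.1, -43.6, 0, 0, 0, -81, 0.14], [31.1, -43.6, 0, 0, 0, -81, 0.14], [31.1, -43.6, 0, 0, 0, -81, 0.14], [31.1, -43.6, 0, 0, 0, -81, 0.14], [31.1, -43.6, 0, 0, 0, -81, 0.14], [31.1, -43.6, 0, 0, 0, -81, 0.14], [31.1, -43.6, 0, 0, 0, -81, 0.14], [31.1, -43.6, 0, 0, 0, -81, 0.14], [31.1, -43.6, 0, 0, 0, -81, 0.14]])

```text
t: 1.6
ee_pos: [536.0, 147.9, 222.6]
orientation: [-2.443, -1.975, 0.001]
ft_force: [0.4, -0.5, -0.5]
width: 50.1
grasp_force: 0.0
```

Emit:
servo_tool(increments=[[0, 0, -4, 0, 0, 0, 0.14], [0, 0, -8, 0, 0, 0, 0.14], [0, 0, -10.4, 0, 0, 0, 0.14], [0, 0, -10.4, 0, 0, 0, 0.14], [0, 0, -10.4, 0, 0, 0, 0.14]])

```text
t: 2.02
ee_pos: [535.7, 147.4, 118.0]
orientation: [-2.442, -1.974, 0.004]
ft_force: [0.1, -0.0, 0.7]
width: 50.1
grasp_force: 0.0
```

```bash
python3 - <<'E'
from h import *
d=snap("scene",'pics/s2.png')
o=ctrl.get_obs();print(o['t'],o['ee_pos'],o['orientation'],o['width'],o['ft_force'])
a=d['image'][120:370,220:520,::-1]
cv2.imwrite('pics/s2c.png',cv2.resize(a,None,fx=2,fy=2))
E
```

```text
2.0667 [537.07253759 147.60496982 119.45908988] [2.44336466e+00 1.97455999e+00 5.01938144e-04] 49.85271834407547 [-0.21112739 -0.38373702  0.40228289]
```

View pics/s2c.png

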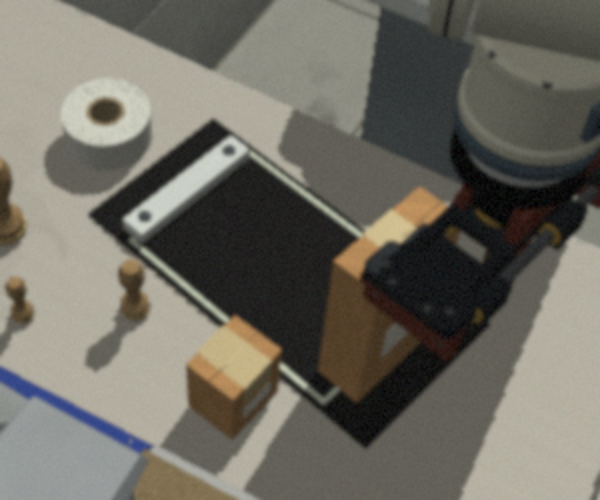

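The gripper is behind the carton and square to it, with both fingers near the top of its back face; the roll, stamps and small carton are undisturbed. Next I'll push slowly.

Emit:
servo_tool(increments=[[-0.32, -1.47, 0, 0, 0, 0, 0.14], [-0.49, -2.25, 0, 0, 0, 0, 0.14], [-0.6, -2.74, 0, 0, 0, 0, 0.14], [-0.68, -3.13, 0, 0, 0, 0, 0.14], [-0.77, -3.52, 0, 0, 0, 0, 0.14], [-0.85, -3.91, 0, 0, 0, 0, 0.14], [-0.94, -4.3, 0, 0, 0, 0, 0.14], [-1.02, -4.69, 0, 0, 0, 0, 0.14], [-1.11, -5.08, 0, 0, 0, 0, 0.14], [-1.19, -5.47, 0, 0, 0, 0, 0.14], [-1.28, -5.86, 0, 0, 0, 0, 0.14], [-1.36, -6.25, 0, 0, 0, 0, 0.14], [-1.41, -6.45, 0, 0, 0, 0, 0.14], [-1.41, -6.45, 0, 0, 0, 0, 0.14], [-1.41, -6.45, 0, 0, 0, 0, 0.14], [-1.41, -6.45, 0, 0, 0, 0, 0.14], [-1.41, -6.45, 0, 0, 0, 0, 0.14]])

```text
t: 3.48
ee_pos: [522.8, 82.4, 118.7]
orientation: [-2.445, -1.973, -0.0]
ft_force: [0.5, 0.2, -0.6]
width: 50.2
grasp_force: 0.0
```

```bash
python3 - <<'E'
from h import *
d=snap("scene",'pics/s3.png')
o=ctrl.get_obs();print(o['t'],o['ee_pos'],o['ft_force'])
a=d['image'][120:370,220:520,::-1]
cv2.imwrite('pics/s3c.png',cv2.resize(a,None,fx=2,fy=2))
E
```

```text
3.5333 [522.83285196  82.42931671 118.68522271] [ 0.35063873  0.38519071 -0.15499491]
```

View pics/s3c.png

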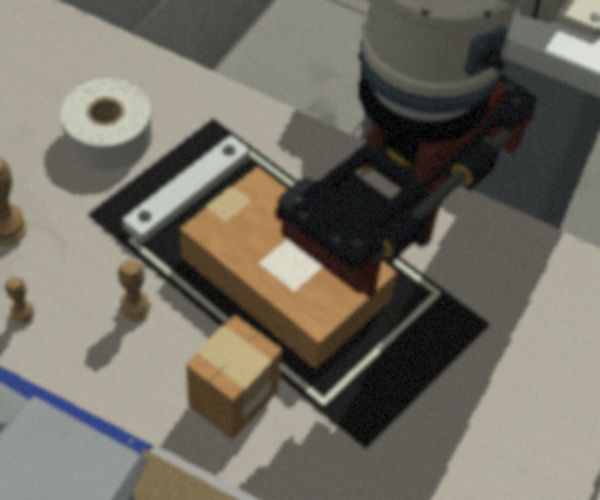

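The carton lies flat inside the outline, short of the bar. I'll back off and measure it from the top camera.

Emit:
servo_tool(increments=[[0.8, 3.9, 0, 0, 0, 0, 0.14], [1.28, 5.9, 0, 0, 0, 0, 0.14], [1.28, 5.9, 0, 0, 0, 0, 0.14], [1.28, 5.9, 0, 0, 0, 0, 0.14]])

```text
t: 3.87
ee_pos: [535.5, 142.1, 118.6]
orientation: [2.442, 1.976, -0.0]
ft_force: [0.0, -0.7, -0.3]
width: 50.0
grasp_force: 0.0
```

```bash
python3 - <<'E'
from h import *
d=snap("top",'pics/t4.png')
a=d['image'][190:322,205:397,::-1]
cv2.imwrite('pics/t4c.png',cv2.resize(a,None,fx=4,fy=4,interpolation=cv2.INTER_CUBIC))
print(ctrl.get_obs()['ee_pos'])
E
```

```text
[535.17523706 141.28552634 118.47508227]
```

View pics/t4c.png

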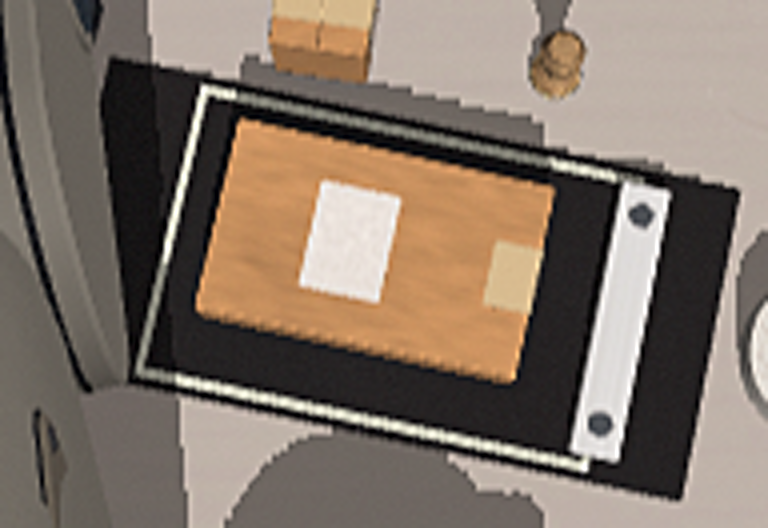

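The fallen carton's top corners are at crop pixels (240,120), (555,187), (514,383), (196,312). It lies square inside the outline, about 50 crop pixels short of the bar.

```bash
cat > m2.py <<'E'
from m import *
C=W([(240,120),(555,187),(514,380),(196,312)],43); show('car',C)
B=W([(625,180),(570,450)],17); show('barface',B)
e=np.array([np.cos(np.radians(77.7)),np.sin(np.radians(77.7))]);ex=np.array([e[1],-e[0]]);c=np.array([494.5,-13.7])
for n,P in(('car',C),('bar',B),('linecorners',W([(204,90),(141,373)],3))): print(n,'x',((P-c)@ex).round(1),'y',((P-c)@e).round(1))
E
python3 m2.py|tail -8
```

```text
len [91.7 91.7] ang [167.6 -12.4]
car [[562.2, 56.5], [530.3, -88.3], [442.0, -68.1], [473.7, 75.9]] mean [502.  -6.]
  len [148.2  90.6 147.5  90.6] ang [-102.4  167.2   77.6  -12.4]
barface [[537.3, -123.5], [411.0, -95.2]] mean [ 474.2 -109.4]
  len [129.4 129.4] ang [167.3 -12.7]
car x [ 51.2  50.8 -39.7 -39.4] y [ 83.  -65.2 -64.4  83.2]
bar x [ 65.3 -64.2] y [-98.2 -97.4]
linecorners x [ 68.4 -69.8] y [107.2 106.1]
```

The gap to the bar is about 28–32 mm. I'll lower behind the carton, then push, stepping gently near the bar.

Emit:
servo_tool(increments=[[0, 0, -4, 0, 0, -0.3, 0.14], [0, 0, -8, 0, 0, -0.3, 0.14], [0, 0, -10.3, 0, 0, -0.3, 0.14], [0, 0, -10.3, 0, 0, -0.3, 0.14], [-0.64, -2.93, -10.3, 0, 0, -0.3, 0.14], [-1.07, -4.88, -10.3, 0, 0, -0.3, 0.14], [-1.28, -5.86, -10.3, 0, 0, -0.3, 0.14], [-1.34, -6.15, -10.3, 0, 0, -0.3, 0.14], [-1.41, -6.45, -10.3, 0, 0, -0.3, 0.14], [-1.47, -6.74, -10.3, 0, 0, -0.3, 0.14], [-1.53, -7.03, -10.3, 0, 0, -0.3, 0.14], [-1.6, -7.33, -10.3, 0, 0, -0.3, 0.14], [-1.66, -7.62, -10.3, 0, 0, -0.3, 0.14], [-1.73, -7.91, -10.3, 0, 0, -0.3, 0.14], [-1.79, -8.2, -10.3, 0, 0, -0.3, 0.14], [-1.85, -8.5, -10.3, 0, 0, -0.3, 0.14], [-1.89, -8.65, -10.3, 0, 0, -0.3, 0.14], [-1.89, -8.65, -10.3, 0, 0, -0.3, 0.14]])

```text
t: 5.42
ee_pos: [516.4, 54.2, 15.5]
orientation: [-2.45, -1.966, 0.001]
ft_force: [1.9, 1.1, 0.6]
width: 50.3
grasp_force: 0.7
```

Emit:
servo_tool(increments=[[-0.02, -0.1, 0, 0, 0, 0, 0.14], [-0.04, -0.2, 0, 0, 0, 0, 0.14], [-0.06, -0.29, 0, 0, 0, 0, 0.14]])

```text
t: 5.67
ee_pos: [515.8, 51.7, 15.5]
orientation: [-2.45, -1.966, 0.001]
ft_force: [1.0, 2.9, 2.5]
width: 50.2
grasp_force: 1.5
```

Emit:
servo_tool(increments=[[-0.02, -0.1, 0, 0, 0, 0, 0.14], [-0.03, -0.15, 0, 0, 0, 0, 0.14]])

```text
t: 5.83
ee_pos: [515.4, 50.2, 15.5]
orientation: [-2.45, -1.966, 0.001]
ft_force: [0.2, 2.2, 0.6]
width: 50.2
grasp_force: 1.2
```

Emit:
servo_tool(increments=[[-0.02, -0.1, 0, 0, 0, 0, 0.14], [-0.03, -0.15, 0, 0, 0, 0, 0.14]])

```text
t: 6.0
ee_pos: [515.1, 48.7, 15.5]
orientation: [-2.45, -1.966, 0.001]
ft_force: [1.2, 2.3, 0.6]
width: 49.8
grasp_force: 0.9
```

Emit:
servo_tool(increments=[[-0.02, -0.08, 0, 0, 0, 0, 0.14], [-0.02, -0.1, 0, 0, 0, 0, 0.14]])

```text
t: 6.17
ee_pos: [514.9, 47.6, 15.5]
orientation: [-2.45, -1.966, 0.001]
ft_force: [-0.1, 1.6, -1.5]
width: 49.7
grasp_force: 0.8
```

Emit:
servo_tool(increments=[[-0.02, -0.08, 0, 0, 0, 0, 0.14], [-0.02, -0.1, 0, 0, 0, 0, 0.14]])

```text
t: 6.33
ee_pos: [514.9, 47.5, 15.6]
orientation: [-2.45, -1.965, -0.001]
ft_force: [-0.1, 8.2, 0.4]
width: 50.5
grasp_force: 4.7
```

Emit:
servo_tool(increments=[[-0.02, -0.08, 0, 0, 0, 0, 0.14], [-0.02, -0.1, 0, 0, 0, 0, 0.14]])

```text
t: 6.5
ee_pos: [514.9, 47.5, 15.8]
orientation: [-2.45, -1.965, -0.002]
ft_force: [-0.3, 17.2, 0.6]
width: 49.7
grasp_force: 8.1
```

The force rose to 17 N and the tool stopped, so the carton is seated against the bar. I'll back off slowly, rise and check.

Emit:
servo_tool(increments=[[0.02, 0.1, 0, 0, 0, 0, 0.14], [0.06, 0.29, 0, 0, 0, 0, 0.14], [0.21, 0.98, 0, 0, 0, 0, 0.14], [0.85, 3.9, 0, 0, 0, 0, 0.14], [1.7, 7.8, 0, 0, 0, 0, 0.14], [1.7, 9, 4, 0, 0, 0, 0.14], [1.7, 10, 8, 0, 0, 0, 0.14], [1.7, 12, 12, 0, 0, 0, 0.14], [1.7, 15, 15, 0, 0, 0, 0.14], [1.7, 16, 16, 0, 0, 0, 0.14], [1.7, 16, 16, 0, 0, 0, 0.14]])

```text
t: 7.42
ee_pos: [534.1, 208.9, 179.5]
orientation: [2.446, 1.968, 0.011]
ft_force: [0.6, 0.1, -0.1]
width: 50.3
grasp_force: 0.0
```

```bash
python3 - <<'E'
from h import *
d=snap("top",'pics/t5.png')
a=d['image'][190:322,205:397,::-1]
cv2.imwrite('pics/t5c.png',cv2.resize(a,None,fx=4,fy=4,interpolation=cv2.INTER_CUBIC))
E
```

```text
(no output)
```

View pics/t5c.png

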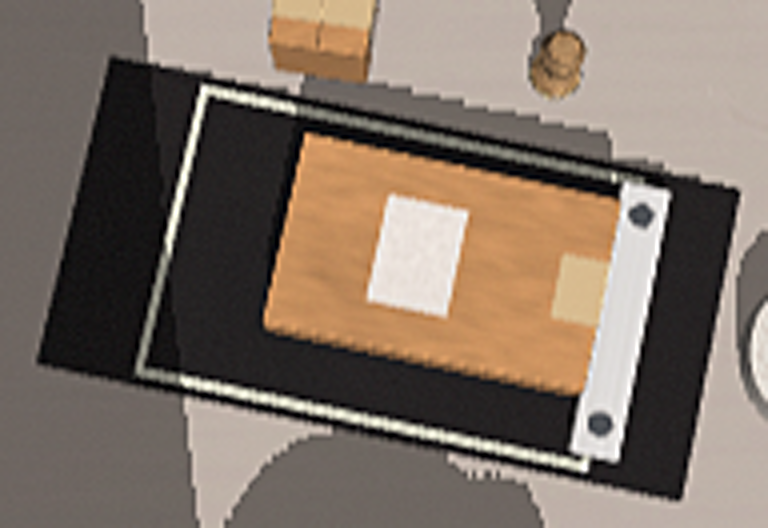

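The carton's end runs flush along the bar face from (620,197) to (582,393), inside the outline. The small carton, stamp and roll are at the same pixels as before. The gripper is clear, so I'm handing in.

```bash
python3 -c "
from workcell import ctrl
print(ctrl.close_job())"
```

```text
the job is handed in; nothing more can be done
None
```

The tall carton was tipped flat inside the outline and pushed until its end sat flush against the stop bar. The arm is clear, the small carton, roll and stamp look unmoved in the last top picture, and the job was handed in at about 7.5 s.

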